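Leave the washed brew kettle to drain

TASK

The home-brew kettle has been washed and its ball valve must be left half open so that the ball dries out. Take the pale blue jug that is drying upside down on the mat, stand it the right way up on the worktop under the kettle's outlet so that drips will fall into it, and let go of it; only then turn the red valve lever to half open (45 degrees, midway between shut and fully open) and leave it there. Leave everything else where it is.

Things in the scene. Friction and masses are not known exactly. Their poses are not given: they have to be found in the camera images.
- kettle: Fixed steel brew kettle, 240 mm across, lid at 385 mm height, on a 220 mm square wooden stand 145 mm tall. Origin: on the worktop below its centre; z up; -x is the direction of the outlet pipe (188 mm high). A 60 mm dial above the pipe (300 mm high) stands 16 mm out of the wall; side handles reach 160 mm from the centre along +y and -y, 325 mm high.
- outlet (a point): Centre of the mouth of the 23 mm elbow that points down at the end of the pipe, 248 mm from the kettle's centre along its -x, 155 mm above the worktop.
- stem (a point): Point on the valve's vertical turning axis at the height of the lever, 195 mm from the kettle's centre along its -x, 230 mm above the worktop.
- valve (a joint): Opening angle of the ball valve, rad: 0 shut (lever along the kettle's +y, across the pipe), pi/2 fully open (lever along the kettle's -x, in line with the pipe, away from the pot); opens anticlockwise seen from above. Starts between 0 and 0.4. About 0.3 N m of friction; it stays where it is left.
- lever_grip (a point): Point on the middle of the red lever sleeve, 70 mm from the stem axis, 231 mm high; it turns with the lever and its y axis points outward along the lever, z up. The sleeve is 20 mm wide, 12 mm thick (vertical), and reaches from 30 to 102 mm from the axis.
- jug: Pale blue rigid rectangular jug, 100 (x) by 90 (y) by 125 mm tall, walls 3.5 mm, about 0.2 kg. Origin: centre of its underside; z points from bottom to open mouth (down at the start: it stands on its rim on the mat); dark blue D handle on its -x side, at first within 65 degrees of facing the robot. It lies steadily on its flat +x side.
- jug_handle (a point): Centre of the jug's straight handle bar, 84 mm from the jug's axis along its -x, 62.5 mm above its underside; axes as the jug's. The bar is 14 mm thick (x), 20 mm wide (y), 84 mm long (z), 27 mm clear of the jug; its two arms, 14 mm thick and 20 mm wide, join the jug 27.5 and 97.5 mm above its underside.
- mat: Grey drying mat 340 (x) by 400 (y) by 4 mm, fixed; origin at the centre of its underside, on the worktop.
- bottle_a: Amber glass bottle, 62 mm across, 220 mm tall, standing on the mat; origin at the centre of its underside. Leave alone.
- bottle_b: Clear jar with a red lid, 68 mm across, 160 mm tall, standing on the mat; origin at the centre of its underside. Leave alone.
- mug: White cup without a handle, 76 mm across, 90 mm tall, standing on the mat; origin at the centre of its underside. Leave alone.
- soap: Green soap bottle, 60 mm across, 170 mm tall, on the worktop; origin at the centre of its underside. Leave alone.
- brush: Brush 150 mm long lying along its own x axis on the worktop; origin under its middle. Leave alone.
- bowl: Steel bowl, 140 mm across, 55 mm tall, on the worktop; origin at the centre of its underside. Leave alone.
- spoon: Wooden spoon 200 mm long lying along its own x axis on the worktop; origin under its middle. Leave alone.

How it is judged:
On the way:
1. the jug stands upright on the worktop under the outlet, released, while the valve is still no more than about a third open (angle between jug's own z axis and vertical below 0.09 rad and height (world z) of jug below 0.008 m and x of outlet in the frame of jug between -0.042 and 0.042 m and y of outlet in the frame of jug between -0.037 and 0.037 m and value of joint valve below 0.55 rad and contact force between the fingers and jug below 0.3 N and linear speed of jug below 0.03 m/s), for 0.2 s.
At the end, for the whole second after the job is handed in: The valve lever stands still at 45 degrees (0.785 rad) within 0.1 rad, and the jug stands upright (within 0.09 rad) and still on the worktop with the outlet above its open mouth (outlet within 42 mm along the jug's x and 37 mm along its y of the jug's axis) (angle between jug's own z axis and vertical below 0.09 rad and height (world z) of jug below 0.008 m and x of outlet in the frame of jug between -0.042 and 0.042 m and y of outlet in the frame of jug between -0.037 and 0.037 m and value of joint valve between 0.685 and 0.885 rad and velocity of joint valve between -0.05 and 0.05 rad/s and linear speed of jug below 0.03 m/s); the robot touches nothing.
It fails at once if one of the other things (bottle, jar, cup, soap, brush, bowl, spoon) is shifted by more than 30 mm or knocked over (distance of any of bottle_a, bottle_b, mug, soap, brush, bowl, spoon from where it was at the start of the episode above 0.03 m).
It also fails if it takes over 72 s, if anything falls off the work surface, if the arm or the gripper's body presses on something with over 40 N, if the wrist force passes 120 N, or if a joint passes its speed limit or range.

ROBOT

A 7-joint arm with a two-finger parallel gripper is mounted at the origin on the work surface. World frame = base frame: x ahead of the robot, y to its left, z up, the work surface at z = 0. Lengths are in m, angles in rad, forces in N, time in s.
With the tool pointing down it reaches from about 0.425 to 0.8 m from the base axis. Payload 8.3 kg.
Tool frame: the origin (TCP) lies on the centre line of the jaws, within the pads' length; the fingertips stand 19 mm ahead of it and the grasp point (between the pads) is the TCP; z points along the fingers, y is the line along which they close (so a half turn about z gives the same grasp; the last joint's range is limited). The gripper opens to 85 mm and grips with 20 to 120 N. Pads are 22 mm wide; open, the fingers measure 114 mm over their backs; the gripper's body (76 mm by 85 mm) begins 54 mm behind the grasp point. The pads swing forward as they close: fully open they stand 13 mm farther back than shut.
Start: joints at [1.164, 0.383, 0.016, 1.37, -0.006, 1.388, -0.046], TCP at [0.211, -0.588, 0.25] pointing down, gripper open.
Joint ranges: [-2.95, 2.95], [-0.25, 2.06], [-1.52, 1.56], [0.18, 2.33], [-1.44, 4.58], [0.02, 2.06], [-3.01, 3.01]. Speed limits (rad/s): [2.39, 2.39, 3.01, 3.01, 3.14, 3.14, 3.14].

INTERFACE

Orientations are given as [roll, pitch, yaw] about the fixed x, y, z axes, in that order (R = Rz(yaw) Ry(pitch) Rx(roll)).
In Python, from plant import env gives the robot as it stands.
- The arm moves only by the tool play_rows, never from a script. Its arguments are lists of equal length, an entry for each row: "translation": the shift along the tool's x, y, z in m, a list of three; "dr": the turn, a rotation vector about the tool's x, y, z in rad, a list of three; "gripper": the opening, from 0 (shut) to 1 (fully open). A call has 1 to 12 rows; each row is the pose to reach, as a shift and turn from the pose commanded when the call began, along the tool's axes at that moment; what a row does not reach only later rows make up. A row lasts 1/12 s, in which the tool goes at most 41.7 mm and 7.16 degrees, less where a joint would pass 70% of its speed; a pose out of reach is approached as far as the arm can. A call with a gripper value outside its range is refused whole. The fingers move at their own pace and stop on an object; "newtons" is the grip in N (left out, the last holds). Time passes only in rows, so rows that repeat a pose let the fingers close. It gives the time, the measured TCP pose, the force, the opening and the grip force at its end, in the units of the state.
- env.get_state(): the state, without advancing time (a new reading comes with each control period).
- env.read_camera(name): name is "side" or "top" or "wrist"; returns a dict with "image" (384x512x3 uint8, red, green, blue), "fx", "fy", "cx", "cy" (pixels), "dist" ([k1, k2, p1, p2, k3] as OpenCV has them; the pictures are not rectified), "R" (3x3) and "t" (3): a world point X has camera coordinates R X + t. Camera axes: x right, y down, z forward; pixel columns grow to the right and rows downward; lengths in m; the calibration is good to about 2 mm. A picture is of the moment at which its call begins. There is no depth.
- env.hand_in(): hands the job in; it is judged then, once.
The state is a dict: "time_s": time; "joint_pos": joint angles; "joint_vel": joint speeds; "tau": joint torques, N m; "position": TCP position; "orientation": TCP orientation; "ft_force": force on the tool from outside, world axes, zero at the start; "wrist_torque": the same for the moment, N m; "width": opening from 0.0 (shut) to 1.0 (fully open); "finger_force": force on a finger pad.
Only numpy, scipy, OpenCV 4.12 (cv2) and the standard library are available. Lean on these libraries where they do the work, as an engineer would, in place of code of your own. Each camera call takes 0.05 s, during which the arm holds its last target. There are 200 camera calls.

## Working session

There is one attempt and no reset: what is moved stays moved. The work goes in short steps, Python scripts to look and compute and a tool call to move; the robot and the scene stay as the last step left them, time stands still between calls to the robot, and variables do not carry over. Pictures are saved under pics/ and viewed, at most 14 in all, crops included, and the job is handed in when it is done.

Besides the shell and the picture viewer there is one more tool, called after ">>>" by a JSON object that holds its "op" and its "data", one argument or row to a line. play_rows: Moves the arm, as the interface text tells. Its arguments: {"type":"object","properties":{"translation":{"type":"array"},"dr":{"type":"array"},"gripper":{"type":"array"},"newtons":{"type":"number"}},"required":["translation","dr","gripper"]}

```bash
ls; mkdir -p pics; python3 - <<'E'
from plant import env
import cv2,numpy as np,pickle
d={}
for n in("side","top","wrist"):
    c=env.read_camera(n);d[n]=c;cv2.imwrite(f"pics/{n}0.png",c["image"][:,:,::-1])
    print(n,c["fx"],c["cx"],c["cy"],c["dist"],np.round(-c["R"].T@c["t"],3),np.round(c["R"],2).tolist())
pickle.dump(d,open("d0.pkl","wb"))
im=np.hstack([d["side"]["image"],d["top"]["image"]])
cv2.imwrite("pics/both0.png",cv2.resize(im[:,:,::-1],(800,300)))
print(env.get_state())
E
```

```text
pics
side 496.49522147560174 259.53706394055905 189.25984682429993 [-0.19083125  0.          0.          0.          0.        ] [ 1.293 -0.883  1.168] [[0.74, 0.67, 0.02], [0.45, -0.49, -0.75], [-0.49, 0.56, -0.67]]
top 380.02214150935794 256.4082028950112 188.31444814899345 [-0.01012994  0.          0.          0.          0.        ] [ 0.362 -0.063  1.317] [[-0.03, -1.0, -0.03], [-0.99, 0.03, -0.14], [0.14, 0.02, -0.99]]
wrist 334.8752923177907 252.03782815515527 193.71149067381415 [-0.09978896  0.          0.          0.          0.        ] [ 0.274 -0.565  0.372] [[0.34, -0.94, -0.0], [-0.91, -0.33, 0.27], [-0.25, -0.09, -0.96]]
{'time_s': 0.15, 'joint_pos': array([ 1.16411277,  0.38407328,  0.01637886,  1.37088798, -0.00627723,
        1.38822017, -0.04647747]), 'joint_vel': array([-7.95490360e-05, -2.10998804e-03,  3.66896996e-04, -5.31884722e-03,
       -1.86792644e-03,  1.02067176e-03, -8.82451108e-04]), 'tau': array([ 2.83150337e-03, -6.28151536e+01,  8.46208390e-01, -3.72167552e+01,
        1.68397411e-02,  1.10113289e-02, -5.25185544e-05]), 'position': array([ 0.21056638, -0.58808046,  0.24950221]), 'orientation': array([-3.14005406e+00,  3.73121432e-05,  3.43871122e-01]), 'ft_force': array([-0.97890058, -0.58364301, -0.09317311]), 'wrist_torque': array([ 0.01247858, -0.00217593, -0.01014278]), 'finger_force': 0.0, 'width': 1.0000062750738123}
```

View pics/top0.png

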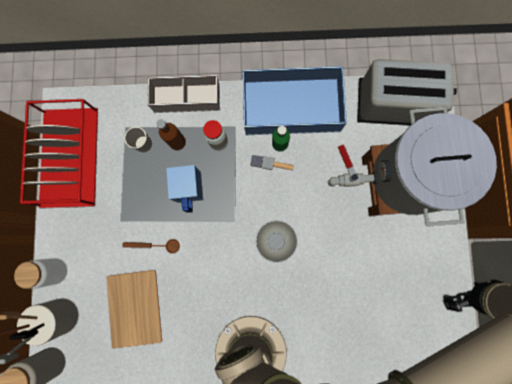

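View pics/side0.png

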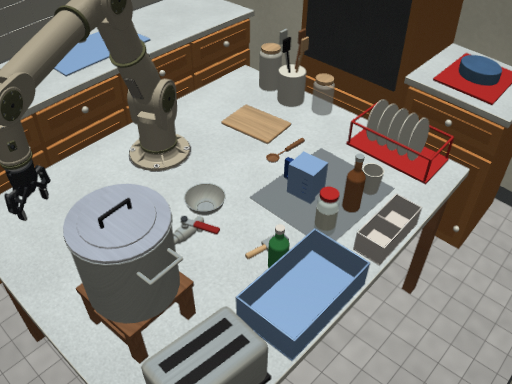

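```bash
cat > h.py <<'E'
import cv2,numpy as np
def ray(c,uv):
    K=np.array([[c["fx"],0,c["cx"]],[0,c["fy"],c["cy"]],[0,0,1.]])
    n=cv2.undistortPoints(np.array(uv,float).reshape(-1,1,2),K,np.array(c["dist"],float)).reshape(-1,2)
    d=np.c_[n,np.ones(len(n))]@c["R"]
    return -c["R"].T@c["t"],d
def onz(c,uv,z):
    o,d=ray(c,uv);return o+d*((z-o[2])/d[:,2])[:,None]
def proj(c,X):
    K=np.array([[c["fx"],0,c["cx"]],[0,c["fy"],c["cy"]],[0,0,1.]])
    return cv2.projectPoints(np.array(X,float).reshape(-1,3),cv2.Rodrigues(np.array(c["R"]))[0],np.array(c["t"],float),K,np.array(c["dist"],float))[0].reshape(-1,2)
def mask(c,h0,h1,s0,s1,v0,v1,box):
    h=cv2.cvtColor(c["image"],cv2.COLOR_RGB2HSV);m=cv2.inRange(h,(h0,s0,v0),(h1,s1,v1))
    b=np.zeros_like(m);x0,y0,x1,y1=box;b[y0:y1,x0:x1]=m[y0:y1,x0:x1];return b
E
python3 - <<'E'
import pickle;from h import *
d=pickle.load(open("d0.pkl","rb"));t=d["top"]
hsv=cv2.cvtColor(t["image"],cv2.COLOR_RGB2HSV)
print("jug px",hsv[180,182],hsv[205,187],"side",hsv[188,170])
m=mask(t,95,125,80,200,150,255,(150,150,220,215)); 
cs=max(cv2.findContours(m,0,1)[0],key=cv2.contourArea)
r=cv2.minAreaRect(cs);print("jug top rect",r, onz(t,cv2.boxPoints(r),.129).round(3).tolist())
m=mask(t,100,130,150,255,20,150,(170,190,205,220));cs=max(cv2.findContours(m,0,1)[0],key=cv2.contourArea)
r=cv2.minAreaRect(cs);print("handle",r,onz(t,[r[0]],.1).round(3))
m=mask(t,0,8,150,255,80,255,(330,135,370,185))|mask(t,172,180,150,255,80,255,(330,135,370,185));cs=max(cv2.findContours(m,0,1)[0],key=cv2.contourArea)
r=cv2.minAreaRect(cs);b=cv2.boxPoints(r);print("lever",r,onz(t,np.r_[b,[r[0]]],.237).round(3).tolist())
for n,p,z in [("soap",(281,135),.17),("bowl",(277,241),.055),("brush",(272,163),.01),("kettlelid",(445,161),.385),("jar",(213,131),.16),("bottle",(166,127),.22),("elbow",(334,181),.2),("toast",(410,85),.2)]:print(n,onz(t,[p],z).round(3))
a=t["image"][120:230,130:240,::-1];b=t["image"][110:220,300:410,::-1]
cv2.imwrite("pics/c1.png",cv2.resize(np.hstack([a,b]),(800,400),interpolation=cv2.INTER_CUBIC))
E
```

```text
jug px [105  75 214] [111 181 114] side [105  78 212]
jug top rect ((172.81216430664062, 170.56907653808594), (8.77087116241455, 17.09576416015625), 48.012786865234375) [[0.585, 0.257, 0.129], [0.621, 0.217, 0.129], [0.599, 0.198, 0.129], [0.564, 0.239, 0.129]]
handle ((186.5576934814453, 204.28846740722656), (12.94366455078125, 9.217458724975586), 78.69007110595703) [[0.486 0.19  0.1  ]]
lever ((344.8448486328125, 156.137939453125), (22.45340347290039, 5.383564472198486), 66.80140686035156) [[0.625, -0.28, 0.237], [0.63, -0.295, 0.237], [0.569, -0.317, 0.237], [0.563, -0.302, 0.237], [0.596, -0.298, 0.237]]
soap [[ 0.685 -0.12   0.17 ]]
bowl [[ 0.359 -0.099  0.055]]
brush [[ 0.63  -0.093  0.01 ]]
kettlelid [[ 0.543 -0.512  0.385]]
jar [[0.709 0.093 0.16 ]]
bottle [[0.708 0.226 0.22 ]]
elbow [[ 0.531 -0.27   0.2  ]]
toast [[ 0.82  -0.519  0.2  ]]
```

View pics/c1.png

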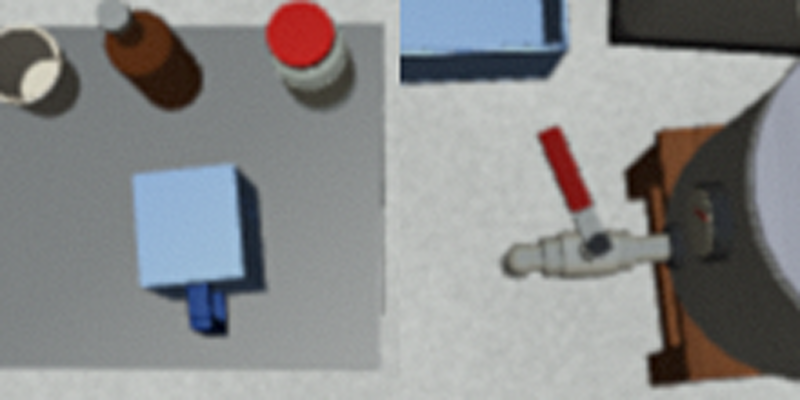

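```bash
python3 - <<'E'
import pickle;from h import *
d=pickle.load(open("d0.pkl","rb"));t=d["top"];s=d["side"]
m=mask(t,95,125,60,130,180,255,(150,150,220,215)); 
cs=max(cv2.findContours(m,0,1)[0],key=cv2.contourArea)
r=cv2.minAreaRect(cs);P=onz(t,cv2.boxPoints(r),.129);print("jug",r,P.round(4).tolist(),P.mean(0).round(4),[np.linalg.norm(P[i]-P[i-1]).round(3) for i in range(4)])
m=mask(t,100,130,150,255,20,160,(170,185,205,220));print("handle lowest",[ (y,np.where(m[y])[0].min(),np.where(m[y])[0].max()) for y in range(195,216) if m[y].any()])
# lid
h=cv2.cvtColor(t["image"],cv2.COLOR_RGB2HSV);print("lid",h[140,430],h[180,470],"wall",h[190,390],"elbow",h[181,334])
m=mask(t,100,130,15,70,120,255,(385,105,505,220))
cs=max(cv2.findContours(m,0,1)[0],key=cv2.contourArea);hull=cv2.convexHull(cs);print("lid",cv2.boundingRect(hull),cv2.fitEllipse(hull))
e=cv2.fitEllipse(hull);C=onz(t,[e[0]],.385)[0];print(C.round(4))
st=onz(t,[(354.5,176.8)],.235)[0];print("stem",st.round(4),np.linalg.norm((st-C)[:2]))
el=onz(t,[(329,181.5)],.19)[0];print("elbow outer",el.round(4),np.linalg.norm((el-C)[:2]))
cv2.imwrite("pics/c2.png",cv2.resize(s["image"][150:300,130:240,::-1],(550,600)[::1] if 0 else (440,600),interpolation=cv2.INTER_CUBIC))
E
```

```text
jug ((181.00001525878906, 181.5), (30.8726863861084, 27.975542068481445), 84.80557250976562) [[0.6034, 0.2506, 0.129], [0.6085, 0.1609, 0.129], [0.5092, 0.1527, 0.129], [0.504, 0.2414, 0.129]] [0.5563 0.2014 0.129 ] [np.float64(0.1), np.float64(0.09), np.float64(0.1), np.float64(0.089)]
handle lowest [(198, np.int64(185), np.int64(187)), (199, np.int64(181), np.int64(187)), (200, np.int64(181), np.int64(190)), (201, np.int64(182), np.int64(190)), (202, np.int64(182), np.int64(190)), (203, np.int64(182), np.int64(191)), (204, np.int64(182), np.int64(191)), (205, np.int64(182), np.int64(191)), (206, np.int64(183), np.int64(191)), (207, np.int64(183), np.int64(191)), (208, np.int64(183), np.int64(191)), (209, np.int64(183), np.int64(188)), (210, np.int64(184), np.int64(191))]
lid [116  24 170] [113  27 171] wall [20 29 52] elbow [ 80  10 150]
lid (397, 113, 99, 97) ((446.14019775390625, 161.0251922607422), (94.03942108154297, 100.76619720458984), 121.88410186767578)
[ 0.5433 -0.5152  0.385 ]
stem [ 0.5355 -0.3227  0.235 ] 0.19261058455573196
elbow outer [ 0.531  -0.2568  0.19  ] 0.2586718395064909
```

View pics/c2.png

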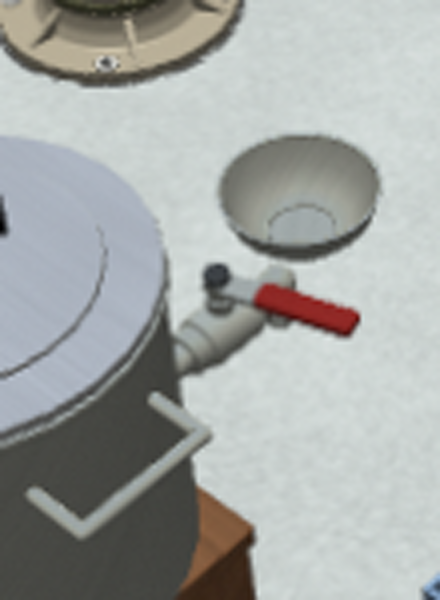

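```bash
cat >> h.py <<'E'
from scipy.spatial.transform import Rotation as Ro
def Rt(zdir,ydir):
    z=np.array(zdir,float);z/=np.linalg.norm(z);y=np.array(ydir,float);y-=z*(y@z);y/=np.linalg.norm(y)
    return np.c_[np.cross(y,z),y,z]
def rel(*targets):
    from plant import env
    s=env.get_state();R0=Ro.from_euler("xyz",s["orientation"]).as_matrix()
    print("t",round(s["time_s"],2),"pos",s["position"].round(4),"z",R0[:,2].round(3),"y",R0[:,1].round(3),"q",s["joint_pos"].round(2))
    for p,R in targets:
        R=R0 if R is None else R
        print("tr",(R0.T@(np.array(p)-s["position"])).round(4).tolist(),"dr",Ro.from_matrix(R0.T@R).as_rotvec().round(3).tolist())
E
python3 - <<'E'
from h import *
u=np.array([.9966,.082]);a=np.radians(15)
Rg=Rt([*(np.sin(a)*u),-np.cos(a)],[.082,-.9966,0])
Rv=Rt([0,0,-1],[.082,-.9966,0])
rel(([.40,-.25,.28],None),([.46,.05,.28],Rv),([.4726-.045,.191,.24],Rg),([.4726,.1945,.082],Rg))
E
```

```text
t 0.15 pos [ 0.2106 -0.5881  0.2495] z [-0.001  0.001 -1.   ] y [ 0.337 -0.941 -0.002] q [ 1.16  0.38  0.02  1.37 -0.01  1.39 -0.05]
tr [0.2923, -0.2545, -0.0301] dr [0.0, 0.0, 0.0]
tr [0.4499, -0.5167, -0.0297] dr [-0.002, 0.0, 0.262]
tr [0.467, -0.6603, 0.0105] dr [-0.036, 0.261, 0.26]
tr [0.5105, -0.6482, 0.1685] dr [-0.036, 0.261, 0.26]
```

>>> {"op": "play_rows", "data": {
  "translation": [
    [0.292,-0.254,-0.03],
    [0.292,-0.254,-0.03],
    [0.292,-0.254,-0.03],
    [0.292,-0.254,-0.03],
    [0.292,-0.254,-0.03],
    [0.292,-0.254,-0.03],
    [0.292,-0.254,-0.03],
    [0.292,-0.254,-0.03],
    [0.292,-0.254,-0.03],
    [0.292,-0.254,-0.03],
    [0.45,-0.517,-0.03],
    [0.45,-0.517,-0.03]
  ],
  "dr": [
    [0,0,0],
    [0,0,0],
    [0,0,0],
    [0,0,0],
    [0,0,0],
    [0,0,0],
    [0,0,0.1],
    [0,0,0.15],
    [0,0,0.2],
    [0,0,0.26],
    [0,0,0.26],
    [0,0,0.26]
  ],
  "gripper": [1,1,1,1,1,1,1,1,1,1,1,1]
}}

```text
time_s: 1.15
position: [0.4162, -0.1685, 0.2801]
orientation: [-3.142, 0.0, 0.081]
ft_force: [1.2, 1.1, 0.6]
width: 0.997
finger_force: 0.0
```

```bash
cat > tg.py <<'E'
from h import *
u=np.array([.9966,.082]);a=np.radians(15)
Rg=Rt([*(np.sin(a)*u),-np.cos(a)],[.082,-.9966,0])
Rv=Rt([0,0,-1],[.082,-.9966,0])
E
python3 -c "
from tg import *
rel(([.46,.05,.28],Rv),([.43,.191,.24],Rg),([.4726,.1945,.082],Rg))"
```

```text
t 1.15 pos [ 0.4162 -0.1685  0.2801] z [-0.  0. -1.] y [ 0.081 -0.997 -0.   ] q [ 0.65  0.   -0.33  1.76  0.    1.38 -1.17]
tr [0.0614, -0.2142, 0.0001] dr [-0.0, 0.0, -0.001]
tr [0.0429, -0.3572, 0.0401] dr [0.0, 0.262, -0.001]
tr [0.0857, -0.3572, 0.1981] dr [0.0, 0.262, -0.001]
```

>>> {"op": "play_rows", "data": {
  "translation": [
    [0.06,-0.214,0],
    [0.06,-0.214,0],
    [0.06,-0.214,0],
    [0.06,-0.214,0],
    [0.06,-0.214,0],
    [0.06,-0.214,0],
    [0.05,-0.357,0.04],
    [0.05,-0.357,0.04],
    [0.05,-0.357,0.04],
    [0.05,-0.357,0.04],
    [0.05,-0.357,0.04],
    [0.05,-0.357,0.04]
  ],
  "dr": [
    [0,0,0],
    [0,0,0],
    [0,0,0],
    [0,0,0],
    [0,0,0],
    [0,0,0],
    [0,0.1,0],
    [0,0.2,0],
    [0,0.262,0],
    [0,0.262,0],
    [0,0.262,0],
    [0,0.262,0]
  ],
  "gripper": [1,1,1,1,1,1,1,1,1,1,1,1]
}}

```text
time_s: 2.15
position: [0.4353, 0.192, 0.2401]
orientation: [3.141, -0.262, 0.088]
ft_force: [0.4, -1.0, 1.0]
width: 1.002
finger_force: 0.0
```

```bash
python3 -c "
from tg import *
rel(([.43,.191,.24],Rg),([.4726,.1945,.082],Rg))"
```

```text
t 2.15 pos [0.4353 0.192  0.2401] z [ 0.258  0.022 -0.966] y [ 0.087 -0.996  0.001] q [ 0.28 -0.11 -0.78  1.95  0.04  1.03 -2.  ]
tr [-0.0052, 0.0005, -0.0013] dr [-0.001, 0.0, 0.005]
tr [-0.0048, 0.0006, 0.1624] dr [-0.001, 0.0, 0.005]
```

>>> {"op": "play_rows", "data": {
  "translation": [
    [-0.005,0,0.04],
    [-0.005,0,0.08],
    [-0.005,0,0.12],
    [-0.005,0,0.145],
    [-0.005,0,0.162],
    [-0.005,0,0.162],
    [-0.005,0,0.162],
    [-0.005,0,0.162],
    [-0.005,0,0.162],
    [-0.005,0,0.162],
    [-0.005,0,0.162],
    [-0.005,0,0.162]
  ],
  "dr": [
    [0,0,0],
    [0,0,0],
    [0,0,0],
    [0,0,0],
    [0,0,0],
    [0,0,0],
    [0,0,0],
    [0,0,0],
    [0,0,0],
    [0,0,0],
    [0,0,0],
    [0,0,0]
  ],
  "gripper": [1,1,1,1,1,1,1,0,0,0,0,0],
  "newtons": 70
}}

```text
time_s: 3.15
position: [0.4736, 0.1939, 0.0834]
orientation: [3.141, -0.264, 0.084]
ft_force: [0.3, 0.0, -0.3]
width: 0.298
finger_force: 0.0
```

```bash
python3 - <<'E'
from tg import *
from plant import env
rel()
c=env.read_camera("side");cv2.imwrite("pics/s1.png",c["image"][:,:,::-1])
E
```

```text
t 3.15 pos [0.4736 0.1939 0.0834] z [ 0.26   0.022 -0.965] y [ 0.084 -0.997  0.   ] q [ 0.19  0.23 -0.78  2.07  0.44  0.71 -2.35]
```

View pics/s1.png

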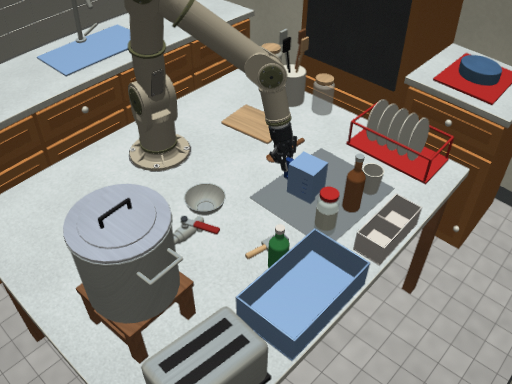

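```bash
cat >> tg.py <<'E'
c,s=np.cos(a),np.sin(a)
Ru=Rt([0,s,-c],[1,0,0]); Rl=Rt([0,-c,-s],[1,0,0])
E
python3 -c "
from tg import *
rel(([.474,.194,.24],Rg),([.50,-.04,.25],Ru))"
```

```text
t 3.2 pos [0.4735 0.194  0.0833] z [ 0.259  0.022 -0.966] y [ 0.084 -0.996  0.   ] q [ 0.19  0.23 -0.78  2.07  0.44  0.71 -2.35]
tr [0.0413, 0.0001, -0.1511] dr [-0.0, -0.002, 0.002]
tr [0.0499, 0.2354, -0.1591] dr [0.386, -0.001, -1.436]
```

>>> {"op": "play_rows", "data": {
  "translation": [
    [0,0,0],
    [0,0,0],
    [0,0,0],
    [0.01,0,-0.04],
    [0.02,0,-0.075],
    [0.03,0,-0.11],
    [0.041,0,-0.151],
    [0.041,0,-0.151],
    [0.041,0,-0.151],
    [0.042,0.03,-0.151],
    [0.044,0.06,-0.152],
    [0.046,0.09,-0.154]
  ],
  "dr": [
    [0,0,0],
    [0,0,0],
    [0,0,0],
    [0,0,0],
    [0,0,0],
    [0,0,0],
    [0,0,0],
    [0,0,0],
    [0.026,0,-0.097],
    [0.052,0,-0.193],
    [0.078,0,-0.29],
    [0.104,0,-0.386]
  ],
  "gripper": [0,0,0,0,0,0,0,0,0,0,0,0],
  "newtons": 100
}}

```text
time_s: 4.2
position: [0.4827, 0.1199, 0.2414]
orientation: [3.142, -0.258, 0.429]
ft_force: [-0.5, -0.6, -2.5]
width: 0.217
finger_force: 98.7
```

```bash
python3 - <<'E'
from tg import *
from plant import env
rel(([.50,-.04,.25],Ru))
c=env.read_camera("side");cv2.imwrite("pics/s2.png",cv2.resize(c["image"][100:250,180:400,::-1],(660,450)))
E
```

```text
t 4.2 pos [0.4827 0.1199 0.2414] z [ 0.232  0.106 -0.967] y [ 0.416 -0.909  0.   ] q [ 0.45 -0.05 -0.7   1.91 -0.09  1.02 -1.36]
tr [-0.0469, 0.1526, -0.0213] dr [0.294, 0.003, -1.103]
```

View pics/s2.png

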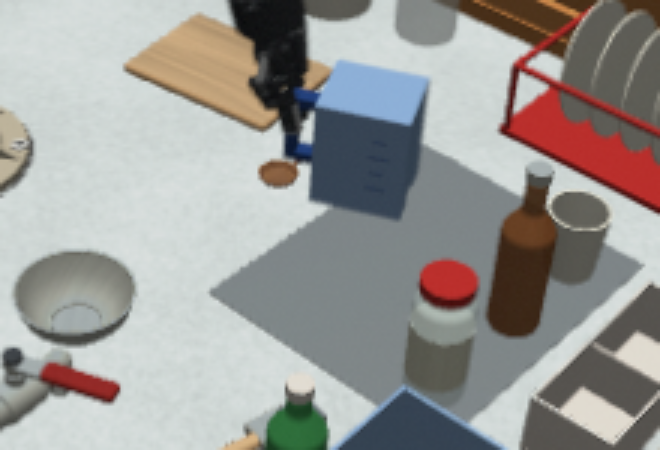

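>>> {"op": "play_rows", "data": {
  "translation": [
    [-0.005,0.015,-0.002],
    [-0.01,0.03,-0.004],
    [-0.014,0.045,-0.006],
    [-0.019,0.061,-0.009],
    [-0.023,0.076,-0.011],
    [-0.028,0.092,-0.013],
    [-0.033,0.107,-0.015],
    [-0.038,0.122,-0.017],
    [-0.042,0.138,-0.019],
    [-0.047,0.153,-0.021],
    [-0.047,0.153,-0.021],
    [-0.047,0.153,-0.021]
  ],
  "dr": [
    [0.029,0,-0.11],
    [0.059,0,-0.221],
    [0.088,0,-0.331],
    [0.118,0,-0.441],
    [0.147,0,-0.55],
    [0.176,0,-0.662],
    [0.206,0,-0.772],
    [0.235,0,-0.882],
    [0.265,0,-0.993],
    [0.294,0,-1.103],
    [0.294,0,-1.103],
    [0.294,0,-1.103]
  ],
  "gripper": [0,0,0,0,0,0,0,0,0,0,0,0]
}}

```text
time_s: 5.25
position: [0.5001, -0.0413, 0.2492]
orientation: [-3.138, -0.26, 1.56]
ft_force: [-0.2, 1.0, -2.3]
width: 0.219
finger_force: 98.7
```

```bash
python3 - <<'E'
from tg import *
rel(([.50,-.04,.25],Ru),([.505,-.08,.25],Rl))
E
```

```text
t 5.25 pos [ 0.5001 -0.0413  0.2492] z [-0.001  0.257 -0.966] y [ 1.    -0.01  -0.003] q [ 0.63  0.19 -0.51  1.67 -0.17  1.35  0.16]
tr [0.0015, -0.0001, -0.0004] dr [-0.001, 0.001, -0.01]
tr [-0.0371, 0.0053, -0.0107] dr [-0.009, -1.569, -0.008]
```

>>> {"op": "play_rows", "data": {
  "translation": [
    [0,0,0],
    [0,0,0],
    [-0.005,0,-0.001],
    [-0.01,0.001,-0.002],
    [-0.015,0.002,-0.004],
    [-0.02,0.003,-0.006],
    [-0.025,0.004,-0.008],
    [-0.03,0.005,-0.01],
    [-0.037,0.005,-0.011],
    [-0.037,0.005,-0.011],
    [-0.037,0.005,-0.011],
    [-0.037,0.005,-0.011]
  ],
  "dr": [
    [0,-0.12,0],
    [0,-0.24,0],
    [0,-0.36,0],
    [0,-0.48,0],
    [0,-0.6,0],
    [0,-0.72,0],
    [0,-0.84,0],
    [0,-0.96,0],
    [0,-1.08,0],
    [0,-1.2,0],
    [0,-1.32,0],
    [0,-1.44,0]
  ],
  "gripper": [0,0,0,0,0,0,0,0,0,0,0,0]
}}

```text
time_s: 6.25
position: [0.505, -0.0768, 0.2515]
orientation: [3.132, 1.183, 1.559]
ft_force: [0.6, 0.0, -2.8]
width: 0.22
finger_force: 98.9
```

```bash
python3 - <<'E'
from tg import *
rel(([.505,-.08,.25],Rl),([.505,-.08,.14],Rl))
E
```

```text
t 6.25 pos [ 0.505  -0.0768  0.2515] z [-0.001 -0.926 -0.378] y [ 1.    -0.003  0.003] q [-0.09  0.5  -0.51  1.77  1.1   1.85 -0.89]
tr [0.0002, -0.0, 0.0035] dr [-0.002, -0.126, -0.004]
tr [0.1021, -0.0004, 0.0451] dr [-0.002, -0.126, -0.004]
```

>>> {"op": "play_rows", "data": {
  "translation": [
    [0,0,0.003],
    [0.017,0,0.01],
    [0.034,0,0.017],
    [0.051,0,0.024],
    [0.068,0,0.031],
    [0.085,0,0.038],
    [0.096,0,0.043],
    [0.102,0,0.045],
    [0.102,0,0.045],
    [0.102,0,0.045]
  ],
  "dr": [
    [-0.002,-0.126,-0.004],
    [-0.002,-0.126,-0.004],
    [-0.002,-0.126,-0.004],
    [-0.002,-0.126,-0.004],
    [-0.002,-0.126,-0.004],
    [-0.002,-0.126,-0.004],
    [-0.002,-0.126,-0.004],
    [-0.002,-0.126,-0.004],
    [-0.002,-0.126,-0.004],
    [-0.002,-0.126,-0.004]
  ],
  "gripper": [0,0,0,0,0,0,0,0,0,0]
}}

```text
time_s: 7.08
position: [0.5046, -0.0814, 0.14]
orientation: [-3.126, 1.305, 1.583]
ft_force: [-0.9, 0.2, -2.0]
width: 0.219
finger_force: 98.9
```

```bash
python3 - <<'E'
from tg import *
from plant import env
rel(([.505,-.08,.134],Rl))
c=env.read_camera("side");cv2.imwrite("pics/s3.png",cv2.resize(c["image"][100:280,130:350,::-1],(660,540)))
E
```

```text
t 7.08 pos [ 0.5046 -0.0814  0.14  ] z [-0.004 -0.965 -0.262] y [ 1.    -0.003 -0.004] q [-0.16  0.75 -0.45  1.8   1.17  1.85 -1.12]
tr [0.0062, 0.0004, 0.0002] dr [-0.004, -0.004, 0.003]
```

View pics/s3.png

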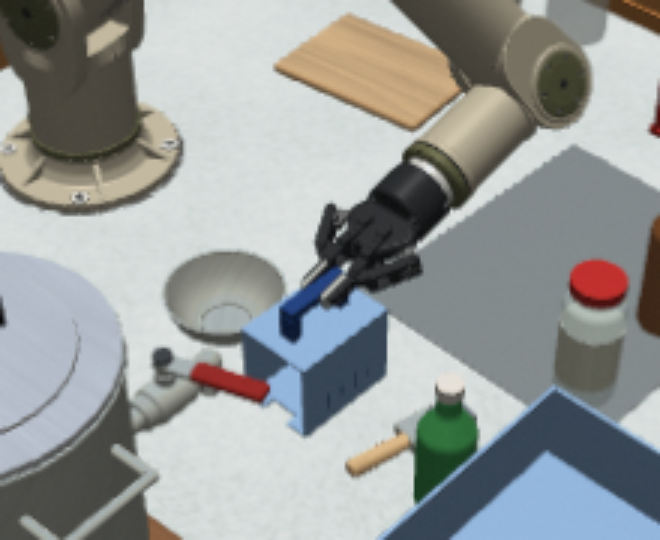

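>>> {"op": "play_rows", "data": {
  "translation": [
    [0.003,0,0],
    [0.006,0,0],
    [0.006,0,0],
    [0.006,0,0],
    [0.006,0,0],
    [0.006,0,0],
    [0.006,0,0],
    [0.006,0,-0.03],
    [0.006,0,-0.07],
    [0.0,0,-0.1],
    [-0.03,0,-0.12],
    [-0.07,0,-0.13]
  ],
  "dr": [
    [0,0,0],
    [0,0,0],
    [0,0,0],
    [0,0,0],
    [0,0,0],
    [0,0,0],
    [0,0,0],
    [0,0,0],
    [0,0,0],
    [0,0,0],
    [0,0,0],
    [0,0,0]
  ],
  "gripper": [0,0,0,0.6,0.6,0.6,0.6,0.6,0.6,0.6,0.6,0.6]
}}

```text
time_s: 8.13
position: [0.5049, 0.0286, 0.2397]
orientation: [-3.1, 1.305, 1.612]
ft_force: [0.8, -0.5, 0.7]
width: 0.598
finger_force: 0.0
```

```bash
python3 - <<'E'
from tg import *
from plant import env
rel()
for n in("side","top"):
    c=env.read_camera(n);cv2.imwrite(f"pics/{n}4.png",c["image"][:,:,::-1])
    m=mask(c,100,130,150,255,20,170,(200,130,400,240) if n=="top" else (210,150,270,230))
    cs=max(cv2.findContours(m,0,1)[0],key=cv2.contourArea);r=cv2.minAreaRect(cs);print(n,"handle",r,cv2.contourArea(cs),onz(c,np.r_[cv2.boxPoints(r),[r[0]]],.141).round(3).tolist())
    m=mask(c,95,125,60,130,180,255,(230,150,340,240) if n=="top" else (0,0,1,1))
    if m.any():
        cs=max(cv2.findContours(m,0,1)[0],key=cv2.contourArea);r=cv2.minAreaRect(cs);P=onz(c,np.r_[cv2.boxPoints(r),[r[0]]],.1);print("jug",r,P.round(3).tolist(),np.linalg.norm(P[0]-P[1]),np.linalg.norm(P[1]-P[2]))
E
```

```text
t 8.13 pos [0.5049 0.0286 0.2397] z [-0.001 -0.965 -0.263] y [ 1.     0.001 -0.011] q [-0.35  0.66 -0.43  1.63  1.06  2.03 -0.98]
side handle ((234.38327026367188, 201.83023071289062), (11.176068305969238, 27.502399444580078), 55.491477966308594) 174.0 [[0.495, -0.152, 0.141], [0.497, -0.055, 0.141], [0.54, -0.072, 0.141], [0.537, -0.167, 0.141], [0.517, -0.112, 0.141]]
top handle ((275.0, 195.5), (5.0, 24.0), 90.0) 73.0 [[0.509, -0.058, 0.141], [0.507, -0.133, 0.141], [0.491, -0.132, 0.141], [0.493, -0.058, 0.141], [0.5, -0.095, 0.141]]
jug ((262.2500305175781, 192.25001525878906), (0.7071067094802856, 1.4142134189605713), 45.0) [[0.516, -0.053, 0.1], [0.519, -0.057, 0.1], [0.517, -0.058, 0.1], [0.514, -0.055, 0.1], [0.517, -0.056, 0.1]] 0.004582020783972492 0.0022937441706624446
```

View pics/top4.png

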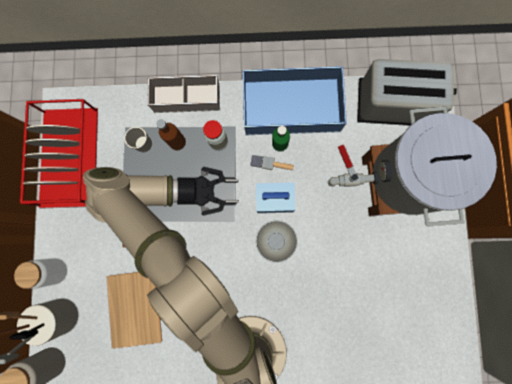

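```bash
cat >> tg.py <<'E'
b=np.radians(25);cb,sb=np.cos(b),np.sin(b)
Rr=Rt([0,sb,-cb],[1,0,0]); Rf=Rt([0,-cb,-sb],[1,0,0])
E
python3 -c "
from tg import *
rel(([.503,-.05,.30],Rr),([.503,-.139,.225],Rr))"
```

```text
t 8.23 pos [0.5065 0.0274 0.2466] z [-0.001 -0.964 -0.265] y [ 1.    -0.002  0.004] q [-0.35  0.65 -0.43  1.63  1.06  2.03 -0.98]
tr [-0.0721, -0.0031, 0.0605] dr [0.003, 1.738, -0.004]
tr [-0.0234, -0.0032, 0.1662] dr [0.003, 1.738, -0.004]
```

>>> {"op": "play_rows", "data": {
  "translation": [
    [-0.02,0,0],
    [-0.04,0,0],
    [-0.06,0,0],
    [-0.072,0,0.01],
    [-0.072,-0.001,0.02],
    [-0.072,-0.002,0.03],
    [-0.072,-0.003,0.04],
    [-0.072,-0.003,0.05],
    [-0.072,-0.003,0.06],
    [-0.072,-0.003,0.06],
    [-0.072,-0.003,0.06],
    [-0.072,-0.003,0.06]
  ],
  "dr": [
    [0,0.12,0],
    [0,0.24,0],
    [0,0.36,0],
    [0,0.48,0],
    [0,0.6,0],
    [0,0.72,0],
    [0,0.84,0],
    [0,0.96,0],
    [0,1.08,0],
    [0,1.2,0],
    [0,1.32,0],
    [0,1.44,0]
  ],
  "gripper": [0.6,0.6,0.6,0.6,0.6,0.6,0.6,0.6,0.6,0.6,0.6,0.6]
}}

```text
time_s: 9.23
position: [0.5026, -0.052, 0.2963]
orientation: [-3.14, -0.139, 1.566]
ft_force: [-0.7, 0.0, -1.3]
width: 0.601
finger_force: 0.0
```

```bash
python3 -c "
from tg import *
rel(([.503,-.05,.30],Rr),([.503,-.139,.225],Rr))"
```

```text
t 9.23 pos [ 0.5026 -0.052   0.2963] z [-0.001  0.138 -0.99 ] y [ 1.    -0.005 -0.001] q [ 0.48  0.14 -0.39  1.59 -0.08  1.44  0.1 ]
tr [0.0025, 0.0003, -0.0034] dr [0.0, 0.297, -0.005]
tr [-0.0961, 0.0009, 0.0586] dr [0.0, 0.297, -0.005]
```

>>> {"op": "play_rows", "data": {
  "translation": [
    [-0.03,0,0.01],
    [-0.06,0,0.03],
    [-0.096,0.001,0.058],
    [-0.096,0.001,0.058],
    [-0.096,0.001,0.058],
    [-0.096,0.001,0.058],
    [-0.096,0.001,0.058]
  ],
  "dr": [
    [0,0.1,0],
    [0,0.2,0],
    [0,0.297,-0.005],
    [0,0.297,-0.005],
    [0,0.297,-0.005],
    [0,0.297,-0.005],
    [0,0.297,-0.005]
  ],
  "gripper": [0.6,0.6,0.6,0.6,0.6,0.6,0.6]
}}

```text
time_s: 9.82
position: [0.5032, -0.1374, 0.2256]
orientation: [-3.139, -0.431, 1.573]
ft_force: [-0.6, 0.2, 0.1]
width: 0.6
finger_force: 0.0
```

```bash
python3 -c "
from tg import *
rel(([.503,-.097,.134],Rr))"
```

```text
t 9.82 pos [ 0.5032 -0.1374  0.2256] z [-0.004  0.417 -0.909] y [ 1.     0.003 -0.002] q [ 0.69  0.33 -0.3   1.58 -0.3   1.43  0.47]
tr [-0.0015, 0.0002, 0.1002] dr [-0.004, 0.006, 0.002]
```

>>> {"op": "play_rows", "data": {
  "translation": [
    [-0.001,0,0.03],
    [-0.001,0,0.06],
    [-0.001,0,0.085],
    [-0.001,0,0.098],
    [-0.001,0,0.098],
    [-0.001,0,0.098],
    [-0.001,0,0.098],
    [-0.001,0,0.098],
    [-0.001,0,0.098],
    [-0.001,0,0.098],
    [-0.001,0,0.098],
    [-0.001,0,0.098]
  ],
  "dr": [
    [0,0,0],
    [0,0,0],
    [0,0,0],
    [0,0,0],
    [0,0,0],
    [0,0,0],
    [0,0,0],
    [0,0,0],
    [0,0,0],
    [0,0,0],
    [0,0,0],
    [0,0,0]
  ],
  "gripper": [0.6,0.6,0.6,0.6,0.6,0,0,0,0,0,0,0],
  "newtons": 100
}}

```text
time_s: 10.82
position: [0.5039, -0.0993, 0.1374]
orientation: [3.141, -0.43, 1.572]
ft_force: [0.8, -0.7, 6.8]
width: 0.214
finger_force: 98.3
```

```bash
python3 -c "
from tg import *
rel(([.505,-.06,.23],Rr),([.515,-.04,.23],Rf))"
```

```text
t 10.82 pos [ 0.5039 -0.0993  0.1374] z [ 0.     0.417 -0.909] y [1.    0.001 0.   ] q [ 0.65  0.38 -0.32  1.73 -0.31  1.22  0.47]
tr [0.0743, 0.0011, -0.0678] dr [0.0, 0.006, 0.001]
tr [0.0925, 0.0111, -0.0594] dr [0.001, -1.564, 0.0]
```

>>> {"op": "play_rows", "data": {
  "translation": [
    [0.01,0,-0.02],
    [0.03,0,-0.035],
    [0.05,0,-0.05],
    [0.074,0.001,-0.067],
    [0.08,0.002,-0.065],
    [0.085,0.004,-0.063],
    [0.088,0.006,-0.062],
    [0.092,0.008,-0.06],
    [0.092,0.011,-0.06],
    [0.092,0.011,-0.06],
    [0.092,0.011,-0.06],
    [0.092,0.011,-0.06]
  ],
  "dr": [
    [0,0,0],
    [0,0,0],
    [0,0,0],
    [0,-0.1,0],
    [0,-0.22,0],
    [0,-0.34,0],
    [0,-0.46,0],
    [0,-0.58,0],
    [0,-0.7,0],
    [0,-0.82,0],
    [0,-0.94,0],
    [0,-1.06,0]
  ],
  "gripper": [0,0,0,0,0,0,0,0,0,0,0,0]
}}

```text
time_s: 11.82
position: [0.5145, -0.0397, 0.23]
orientation: [3.14, 0.634, 1.571]
ft_force: [-0.2, -0.4, -2.3]
width: 0.213
finger_force: 98.1
```

```bash
python3 -c "
from tg import *
rel(([.515,-.04,.23],Rf),([.532,-.05,.10],Rf))"
```

```text
t 11.82 pos [ 0.5145 -0.0397  0.23  ] z [ 0.002 -0.592 -0.806] y [1.    0.002 0.002] q [ 0.01  0.29 -0.44  1.72  0.69  1.5  -0.61]
tr [-0.0003, 0.0005, 0.0002] dr [0.002, -0.5, -0.0]
tr [0.0687, 0.0173, 0.1109] dr [0.002, -0.5, -0.0]
```

>>> {"op": "play_rows", "data": {
  "translation": [
    [0,0,0],
    [0,0,0],
    [0,0,0],
    [0,0,0],
    [0.01,0.003,0.016],
    [0.02,0.005,0.032],
    [0.03,0.008,0.048],
    [0.042,0.01,0.066],
    [0.055,0.014,0.088],
    [0.069,0.017,0.111],
    [0.069,0.017,0.111],
    [0.069,0.017,0.111]
  ],
  "dr": [
    [0,-0.12,0],
    [0,-0.24,0],
    [0,-0.36,0],
    [0.002,-0.48,0],
    [0.002,-0.5,0],
    [0.002,-0.5,0],
    [0.002,-0.5,0],
    [0.002,-0.5,0],
    [0.002,-0.5,0],
    [0.002,-0.5,0],
    [0.002,-0.5,0],
    [0.002,-0.5,0]
  ],
  "gripper": [0,0,0,0,0,0,0,0,0,0,0,0]
}}

```text
time_s: 12.82
position: [0.5298, -0.05, 0.0973]
orientation: [-3.125, 1.13, 1.585]
ft_force: [0.7, -0.3, -1.1]
width: 0.21
finger_force: 98.3
```

```bash
python3 - <<'E'
from tg import *
from plant import env
rel(([.532,-.05,.10],Rf))
c=env.read_camera("side");t=env.read_camera("top")
m=mask(t,95,130,60,255,60,255,(220,130,340,240));print("top jug bbox",cv2.boundingRect(max(cv2.findContours(m,0,1)[0],key=cv2.contourArea)))
a=cv2.resize(c["image"][120:260,150:290,::-1],(400,400));b=cv2.resize(t["image"][120:260,220:360,::-1],(400,400))
cv2.imwrite("pics/s5.png",np.hstack([a,b]))
E
```

```text
t 12.82 pos [ 0.5298 -0.05    0.0973] z [-0.004 -0.904 -0.427] y [ 1.    -0.001 -0.007] q [-0.24  0.74 -0.35  1.73  1.06  1.68 -1.06]
tr [-0.0024, 0.0022, -0.0012] dr [-0.004, -0.005, 0.006]
top jug bbox (259, 171, 46, 33)
```

View pics/s5.png

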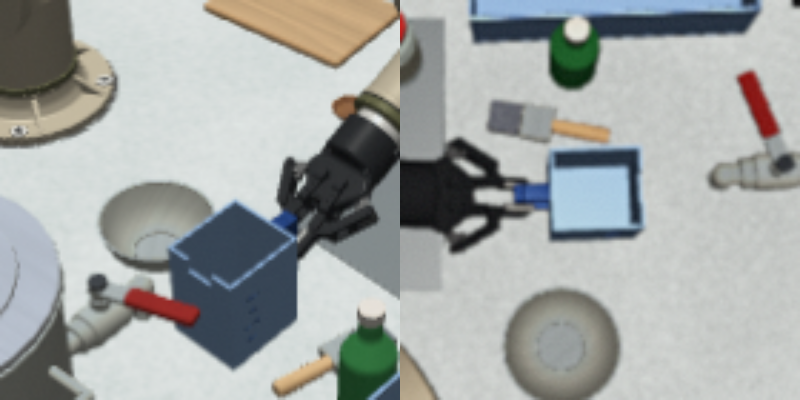

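```bash
python3 - <<'E'
from tg import *
import pickle
t=pickle.load(open("d0.pkl","rb"))["top"]
P=onz(t,[(272.2,172.5),(304.4,172.5),(304.4,202.6),(272.2,202.6),(288.3,187.5)],.16);print(P.round(3))
J=P[4][:2]-np.array([.5298,-.05]);print("jug rel tcp",J)
y=-.2675+.0865
rel(([.530,-.05,.072],Rf),([.532,y,.072],Rf),([.532,y,.058],Rf))
E
```

```text
[[ 0.57  -0.089  0.16 ]
 [ 0.566 -0.188  0.16 ]
 [ 0.473 -0.184  0.16 ]
 [ 0.476 -0.086  0.16 ]
 [ 0.521 -0.137  0.16 ]]
jug rel tcp [-0.00868064 -0.08656489]
t 12.92 pos [ 0.5307 -0.0493  0.0993] z [-0.002 -0.904 -0.428] y [ 1.    -0.    -0.003] q [-0.24  0.74 -0.35  1.73  1.06  1.68 -1.06]
tr [0.0244, -0.0006, 0.0123] dr [-0.002, -0.006, 0.003]
tr [-0.0317, 0.0015, 0.1307] dr [-0.002, -0.006, 0.003]
tr [-0.0191, 0.0015, 0.1367] dr [-0.002, -0.006, 0.003]
```

>>> {"op": "play_rows", "data": {
  "translation": [
    [0.012,0,0.006],
    [0.024,0,0.012],
    [0.024,0,0.012],
    [0.016,0.002,0.032],
    [0.007,0.004,0.052],
    [-0.002,0.006,0.072],
    [-0.012,0.006,0.092],
    [-0.022,0.006,0.112],
    [-0.032,0.006,0.131],
    [-0.032,0.006,0.131],
    [-0.032,0.006,0.131]
  ],
  "dr": [
    [0,0,0],
    [0,0,0],
    [0,0,0],
    [0,0,0],
    [0,0,0],
    [0,0,0],
    [0,0,0],
    [0,0,0],
    [0,0,0],
    [0,0,0],
    [0,0,0]
  ],
  "gripper": [0,0,0,0,0,0,0,0,0,0,0]
}}

```text
time_s: 13.83
position: [0.5352, -0.1834, 0.071]
orientation: [-3.13, 1.13, 1.578]
ft_force: [-0.1, 0.1, -2.4]
width: 0.209
finger_force: 98.2
```

```bash
python3 - <<'E'
from tg import *
from plant import env
rel(([.537,-.181,.072],Rf),([.537,-.181,.062],Rf))
c=env.read_camera("side");t=env.read_camera("top")
a=cv2.resize(c["image"][130:250,130:250,::-1],(400,400));b=cv2.resize(t["image"][130:250,260:380,::-1],(400,400))
cv2.imwrite("pics/s6.png",np.hstack([a,b]))
E
```

```text
t 13.83 pos [ 0.5352 -0.1834  0.071 ] z [-0.005 -0.904 -0.427] y [ 1.    -0.003 -0.005] q [-0.07  0.72 -0.26  1.84  1.2   1.49 -1.04]
tr [0.0001, 0.0018, -0.0026] dr [-0.005, -0.004, 0.003]
tr [0.0091, 0.0018, 0.0016] dr [-0.005, -0.004, 0.003]
```

View pics/s6.png

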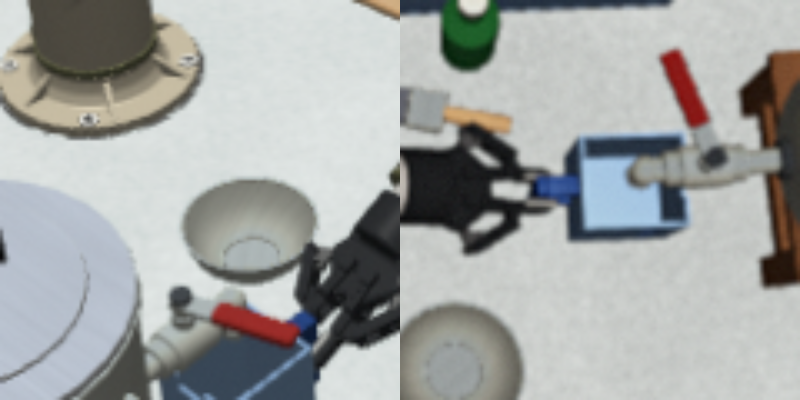

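>>> {"op": "play_rows", "data": {
  "translation": [
    [0.002,0,0.001],
    [0.004,0,0.002],
    [0.005,0,0.0025],
    [0.006,0,0.003],
    [0.0065,0,0.003],
    [0.0065,0,0.003]
  ],
  "dr": [
    [0,0,0],
    [0,0,0],
    [0,0,0],
    [0,0,0],
    [0,0,0],
    [0,0,0]
  ],
  "gripper": [0,0,0,0,0,0]
}}

```text
time_s: 14.43
position: [0.5366, -0.1811, 0.0653]
orientation: [-3.134, 1.132, 1.578]
ft_force: [-2.4, 5.5, 11.2]
width: 0.216
finger_force: 100.0
```

>>> {"op": "play_rows", "data": {
  "translation": [
    [-0.001,0,-0.001],
    [-0.001,0,-0.001],
    [-0.001,0,-0.001],
    [-0.001,0,-0.001],
    [-0.001,0,-0.02],
    [-0.001,0,-0.05],
    [-0.001,0,-0.08],
    [-0.001,0,-0.11],
    [-0.001,0,-0.14],
    [-0.001,0,-0.14],
    [-0.001,0,-0.14]
  ],
  "dr": [
    [0,0,0],
    [0,0,0],
    [0,0,0],
    [0,0,0],
    [0,0,0],
    [0,0,0],
    [0,0,0],
    [0,0,0],
    [0,0,0],
    [0,0,0],
    [0,0,0]
  ],
  "gripper": [0.6,0.6,0.6,0.6,0.6,0.6,0.6,0.6,0.6,0.6,0.6]
}}

```text
time_s: 15.35
position: [0.5369, -0.0534, 0.1244]
orientation: [-3.133, 1.127, 1.582]
ft_force: [0.4, -0.2, -0.2]
width: 0.6
finger_force: 0.0
```

```bash
python3 - <<'E'
from tg import *
from plant import env
t=env.read_camera("top");c=env.read_camera("side")
# lever
m=mask(t,0,8,150,255,80,255,(325,135,370,185))|mask(t,172,180,150,255,80,255,(325,135,370,185));r=cv2.minAreaRect(max(cv2.findContours(m,0,1)[0],key=cv2.contourArea))
L=onz(t,[r[0]],.237)[0];v=L[:2]-[.5347,-.3204];print("lever",L.round(4),"valve",np.arctan2(v[1],v[0])-.044)
# final R for lever: vertical tool, closing axis perpendicular to lever
rel(([.50,.02,.32],None),([.60,-.20,.32],Rt([0,0,-1],[1,0,0])))
a=cv2.resize(c["image"][130:250,130:250,::-1],(400,400));b=cv2.resize(t["image"][130:250,260:380,::-1],(400,400))
cv2.imwrite("pics/s7.png",np.hstack([a,b]))
E
```

```text
lever [ 0.5964 -0.2983  0.237 ] valve 0.30012282602385454
t 15.45 pos [ 0.536  -0.0565  0.1239] z [-0.003 -0.904 -0.427] y [ 1.    -0.001 -0.005] q [-0.23  0.7  -0.35  1.72  1.06  1.69 -1.01]
tr [-0.1445, -0.0372, -0.1527] dr [0.0, 0.0, 0.0]
tr [-0.2389, 0.063, 0.0459] dr [-0.005, 1.13, 0.002]
```

View pics/s7.png

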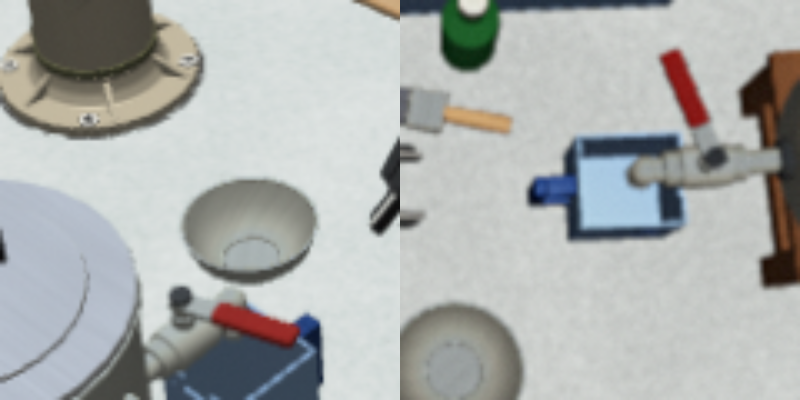

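```bash
cat >> tg.py <<'E'
S=np.array([.5347,-.3204])
def lev(th,z,r=.075):
    w=th+.044;return ([*(S+r*np.array([np.cos(w),np.sin(w)])),z],Rt([0,0,-1],[np.sin(w),-np.cos(w),0]))
E
python3 -c "
from tg import *
rel(([.56,-.08,.32],Rt([0,0,-1],[1,0,0])),lev(.3,.32),lev(.3,.234))"
```

```text
t 15.45 pos [ 0.536  -0.0565  0.1239] z [-0.003 -0.904 -0.427] y [ 1.    -0.001 -0.005] q [-0.23  0.7  -0.35  1.72  1.06  1.69 -1.01]
tr [-0.1874, 0.0229, -0.0625] dr [-0.005, 1.13, 0.002]
tr [-0.2795, 0.0684, 0.1319] dr [0.685, 0.982, 1.089]
tr [-0.2017, 0.0689, 0.1686] dr [0.685, 0.982, 1.089]
```

>>> {"op": "play_rows", "data": {
  "translation": [
    [-0.036,0,-0.017],
    [-0.072,0,-0.034],
    [-0.108,0.005,-0.05],
    [-0.145,0.01,-0.06],
    [-0.187,0.02,-0.062],
    [-0.187,0.022,-0.062],
    [-0.187,0.022,-0.062],
    [-0.187,0.022,-0.062],
    [-0.187,0.022,-0.062],
    [-0.187,0.022,-0.062],
    [-0.187,0.022,-0.062],
    [-0.187,0.022,-0.062]
  ],
  "dr": [
    [0,0,0],
    [0,0.12,0],
    [0,0.24,0],
    [0,0.36,0],
    [0,0.48,0],
    [0,0.6,0],
    [0,0.72,0],
    [0,0.84,0],
    [0,0.96,0],
    [0,1.08,0],
    [0,1.13,0],
    [0,1.13,0]
  ],
  "gripper": [0.6,0.6,0.6,0.6,0.6,0.6,0.5,0.5,0.5,0.5,0.5,0.5]
}}

```text
time_s: 16.45
position: [0.5583, -0.0859, 0.3187]
orientation: [-3.135, -0.002, 1.56]
ft_force: [-0.4, -0.5, -0.6]
width: 0.495
finger_force: 0.0
```

```bash
python3 -c "
from tg import *
rel(lev(.3,.32),lev(.3,.234))"
```

```text
t 16.45 pos [ 0.5583 -0.0859  0.3187] z [-0.007  0.002 -1.   ] y [ 1.    -0.011 -0.007] q [ 0.42  0.26 -0.41  1.4   0.1   1.51  0.01]
tr [-0.2087, 0.0493, -0.002] dr [-0.007, 0.002, 1.216]
tr [-0.2089, 0.0499, 0.084] dr [-0.007, 0.002, 1.216]
```

>>> {"op": "play_rows", "data": {
  "translation": [
    [-0.02,0.005,0],
    [-0.04,0.01,0],
    [-0.06,0.015,0],
    [-0.08,0.02,0],
    [-0.1,0.024,0],
    [-0.12,0.028,0],
    [-0.14,0.033,0],
    [-0.16,0.038,0],
    [-0.185,0.043,0],
    [-0.209,0.049,0],
    [-0.209,0.049,0],
    [-0.209,0.049,0]
  ],
  "dr": [
    [0,0,0.12],
    [0,0,0.24],
    [0,0,0.36],
    [0,0,0.48],
    [0,0,0.6],
    [0,0,0.72],
    [0,0,0.84],
    [0,0,0.96],
    [0,0,1.08],
    [-0.007,0.002,1.19],
    [-0.007,0.002,1.216],
    [-0.007,0.002,1.216]
  ],
  "gripper": [0.5,0.5,0.5,0.5,0.5,0.5,0.5,0.5,0.5,0.5,0.5,0.5]
}}

```text
time_s: 17.45
position: [0.6075, -0.2898, 0.3175]
orientation: [3.14, 0.003, 0.351]
ft_force: [-0.1, 0.6, 0.3]
width: 0.501
finger_force: 0.0
```

```bash
python3 -c "
from tg import *
rel(lev(.3,.32),lev(.3,.234))"
```

```text
t 17.45 pos [ 0.6075 -0.2898  0.3175] z [-0.002 -0.002 -1.   ] y [ 0.344 -0.939  0.002] q [ 0.48  0.49 -0.14  1.08  0.07  1.58 -0.86]
tr [-0.0039, 0.0043, -0.0025] dr [0.002, 0.003, 0.007]
tr [-0.0036, 0.0041, 0.0835] dr [0.002, 0.003, 0.007]
```

>>> {"op": "play_rows", "data": {
  "translation": [
    [-0.004,0.004,0],
    [-0.004,0.004,0.02],
    [-0.004,0.004,0.045],
    [-0.004,0.004,0.07],
    [-0.004,0.004,0.083],
    [-0.004,0.004,0.083],
    [-0.004,0.004,0.083],
    [-0.004,0.004,0.083],
    [-0.004,0.004,0.083],
    [-0.004,0.004,0.083],
    [-0.004,0.004,0.083],
    [-0.004,0.004,0.083]
  ],
  "dr": [
    [0,0,0.007],
    [0,0,0.007],
    [0,0,0.007],
    [0,0,0.007],
    [0,0,0.007],
    [0,0,0.007],
    [0,0,0.007],
    [0,0,0.007],
    [0,0,0.007],
    [0,0,0.007],
    [0,0,0.007],
    [0,0,0.007]
  ],
  "gripper": [0.5,0.5,0.5,0.5,0.5,0.5,0.5,0.1,0.1,0.1,0.1,0.1],
  "newtons": 30
}}

```text
time_s: 18.45
position: [0.6072, -0.2943, 0.2386]
orientation: [3.136, -0.005, 0.348]
ft_force: [2.6, -3.1, 5.7]
width: 0.228
finger_force: 30.3
```

```bash
python3 -c "
from tg import *
from plant import env
s=env.get_state();v=s['position'][:2]-S;print('th',np.arctan2(v[1],v[0])-.044,np.linalg.norm(v),s['ft_force'])
rel(*[lev(x,.234) for x in(.4,.5,.6,.7,.785)])"
```

```text
th 0.3016876642178744 0.07705823890331523 [ 2.55900458 -3.13120663  5.65612463]
t 18.45 pos [ 0.6072 -0.2943  0.2386] z [ 0.006 -0.003 -1.   ] y [ 0.341 -0.94   0.005] q [ 0.49  0.5  -0.14  1.23  0.07  1.41 -0.86]
tr [-0.0024, -0.0074, 0.0046] dr [0.005, -0.004, -0.096]
tr [-0.0035, -0.0148, 0.0045] dr [0.006, -0.004, -0.196]
tr [-0.0053, -0.0221, 0.0045] dr [0.006, -0.004, -0.296]
tr [-0.0079, -0.0291, 0.0044] dr [0.006, -0.004, -0.396]
tr [-0.0106, -0.0349, 0.0044] dr [0.006, -0.003, -0.481]
```

>>> {"op": "play_rows", "data": {
  "translation": [
    [-0.001,-0.004,0],
    [-0.001,-0.007,0],
    [-0.002,-0.011,0],
    [-0.003,-0.015,0],
    [-0.004,-0.018,0],
    [-0.005,-0.022,0],
    [-0.006,-0.025,0],
    [-0.008,-0.029,0],
    [-0.009,-0.032,0],
    [-0.011,-0.035,0],
    [-0.011,-0.035,0],
    [-0.011,-0.035,0]
  ],
  "dr": [
    [0,0,-0.05],
    [0,0,-0.096],
    [0,0,-0.145],
    [0,0,-0.196],
    [0,0,-0.245],
    [0,0,-0.296],
    [0,0,-0.345],
    [0,0,-0.396],
    [0,0,-0.44],
    [0,0,-0.481],
    [0,0,-0.481],
    [0,0,-0.481]
  ],
  "gripper": [0.1,0.1,0.1,0.1,0.1,0.1,0.1,0.1,0.1,0.1,0.1,0.1]
}}

```text
time_s: 19.45
position: [0.5859, -0.2647, 0.2386]
orientation: [3.133, -0.003, 0.83]
ft_force: [7.4, -2.5, 5.0]
width: 0.227
finger_force: 35.2
```

```bash
python3 -c "
from tg import *
from plant import env
s=env.get_state();v=s['position'][:2]-S;print('th',np.arctan2(v[1],v[0])-.044,np.linalg.norm(v),s['ft_force'],'yaw',s['orientation'][2]-.044)
rel(lev(.785,.234))"
```

```text
th 0.7835406448507383 0.07562810562384893 [ 7.42106194 -2.53710616  4.95834819] yaw 0.7862681849842932
t 19.45 pos [ 0.5859 -0.2647  0.2386] z [ 0.008 -0.003 -1.   ] y [ 0.738 -0.675  0.008] q [ 0.54  0.43 -0.24  1.33  0.1   1.38 -0.43]
tr [-0.0006, -0.0001, 0.0046] dr [0.008, -0.003, 0.001]
```

Valve at about 0.785; release, lift and check.

>>> {"op": "play_rows", "data": {
  "translation": [
    [0,0,0],
    [0,0,0],
    [0,0,0],
    [0,0,0],
    [0,0,-0.01],
    [0,0,-0.03],
    [0,0,-0.06],
    [0,0,-0.09],
    [-0.04,-0.03,-0.1],
    [-0.07,-0.06,-0.1],
    [-0.1,-0.09,-0.1],
    [-0.13,-0.1,-0.1]
  ],
  "dr": [
    [0,0,0],
    [0,0,0],
    [0,0,0],
    [0,0,0],
    [0,0,0],
    [0,0,0],
    [0,0,0],
    [0,0,0],
    [0,0,0],
    [0,0,0],
    [0,0,0],
    [0,0,0]
  ],
  "gripper": [0.4,0.5,0.5,0.5,0.5,0.5,0.5,0.5,0.5,0.5,0.5,0.5]
}}

```text
time_s: 20.45
position: [0.4208, -0.2904, 0.3372]
orientation: [3.139, -0.001, 0.832]
ft_force: [1.1, -1.1, 0.8]
width: 0.498
finger_force: 0.0
```

```bash
python3 - <<'E'
from tg import *
from plant import env
rel()
t=env.read_camera("top");cv2.imwrite("pics/top8.png",t["image"][:,:,::-1])
bx=(300,135,370,190)
m=mask(t,0,8,150,255,80,255,bx)|mask(t,172,180,150,255,80,255,bx);cs=max(cv2.findContours(m,0,1)[0],key=cv2.contourArea);r=cv2.minAreaRect(cs)
L=onz(t,np.r_[[r[0]],cv2.boxPoints(r)],.237);v=L[0,:2]-S;print("lever",L.round(4).tolist(),cv2.contourArea(cs),"valve",np.arctan2(v[1],v[0])-.044)
b=L[1:,:2];e=max([b[1]-b[0],b[2]-b[1]],key=np.linalg.norm);print("axis",np.arctan2(e[1],e[0])-.044)
c=env.read_camera("side")
cv2.imwrite("pics/s8.png",np.hstack([cv2.resize(t["image"][130:230,280:380,::-1],(400,400)),cv2.resize(c["image"][150:270,130:250,::-1],(400,400))]))
E
```

```text
t 20.45 pos [ 0.4208 -0.2904  0.3372] z [ 0.003 -0.001 -1.   ] y [ 0.739 -0.673  0.003] q [ 0.72  0.12 -0.19  1.51  0.02  1.51 -0.22]
lever [[0.5768, -0.2712, 0.237], [0.5924, -0.2411, 0.237], [0.6053, -0.2522, 0.237], [0.5614, -0.3012, 0.237], [0.5486, -0.2901, 0.237]] 104.5 valve 0.8182587077976234
axis -2.3457343071789114
```

View pics/s8.png

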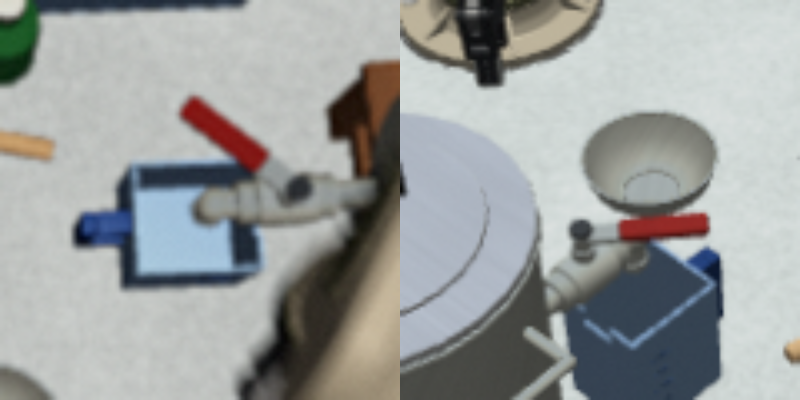

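```bash
python3 - <<'E'
from tg import *
from plant import env
import pickle
t=pickle.load(open("d0.pkl","rb"))["top"]
print(onz(t,[(327.7,185.5)],.125).round(3))
print(env.hand_in())
E
```

```text
[[ 0.528 -0.263  0.125]]
the job is handed in; nothing more can be done
None
```

The jug stands upright on the worktop, released, with the outlet about 5 mm off its centre line, and the lever was then turned to about 0.79 rad (0.785 wanted). The job is handed in; no verdict came back.

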